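# Tip the finished marbles off the tray into the pot

### The job

Pick up the marble tray by its wooden grip, carry it level enough that no marble rolls off, bring its notched corner low over the mouth of the white pot and tip the tray about that corner so that all four marbles run out through the notch into the pot, spilling none. Then set the empty tray down flat on the middle of the heat mat, letting go only once it rests there. Leave the pot and the other things on the bench standing where they are.

Things in the scene. Friction and masses are not known exactly. Their poses are not given: they have to be found in the camera images.
- marble_tray: Loose metal tray, about 0.2 kg: 160 mm square, two opposite corners cut off. Floor 3 mm, walls to 23 mm above the underside. One cut corner is open: the notch. Across the other is a wooden grip bar. Origin: underside, centre of the square; z up; y along the diagonal from notch (81 mm out, -y) to grip (76.5 mm out, +y); other corners 113 mm out on x. Starts flat on the mat, marbles in its notch-side half.
- tray_notch (a point): Middle of the notch's edge on the tray floor (tray frame: y -81 mm, z 3 mm). The notch is a 64 mm wide gap in the walls, the floor flush to its edge; the marbles leave here along the tray's -y and, tipped steeply, land 20 to 50 mm further on.
- tray_grip (a point): Centre of the tray's wooden grip bar: 80 mm along the tray's x, 16 mm thick along y, flat-sided, from 28 to 54 mm above the tray's underside (this point: 41 mm). Free on both long sides. The weight lies 70 to 100 mm from it towards the notch: pinch it firmly (40 N or more) across its 16 mm, fingers well down over the bar; it may sag a degree or two.
- heat_mat: Fixed tan fibreboard heat mat, 200 mm square, 10 mm thick. Origin: centre of its underside; its frame is turned so that x and y point to its corners (the tray at its start has its axes within about 0.12 rad of the mat's).
- mat_top (a point): Centre of the mat's upper face, 10 mm above the bench.
- white_pot: Loose white stoneware pot, 0.45 kg, 82 mm high, outer radius 50 mm at the foot and 68 mm at the rim. Mouth 61 mm inner radius; inside it narrows to a 6 mm thick floor. Origin: centre of its underside, z up. It swaps places with the blue bowl from run to run.
- pot_rim (a point): Centre of the pot's mouth, level with its rim, 82 mm above the bench.
- marble0_center (a point): Centre of a solid glass marble, 28 mm across, 30 g, dark green glass. It starts at rest on the tray. A marble begins to roll when the tray leans about 8 degrees (more where it must follow a side wall), and runs freely at 25 to 30 degrees.
- marble1_center (a point): Centre of a solid glass marble, 28 mm across, 30 g, amber glass. It starts at rest on the tray. A marble begins to roll when the tray leans about 8 degrees (more where it must follow a side wall), and runs freely at 25 to 30 degrees.
- marble2_center (a point): Centre of a solid glass marble, 28 mm across, 30 g, blue, with a pale band. It starts at rest on the tray. A marble begins to roll when the tray leans about 8 degrees (more where it must follow a side wall), and runs freely at 25 to 30 degrees.
- marble3_center (a point): Centre of a solid glass marble, 28 mm across, 30 g, red, with a pale band. It starts at rest on the tray. A marble begins to roll when the tray leans about 8 degrees (more where it must follow a side wall), and runs freely at 25 to 30 degrees.
- blue_bowl: Bystander: loose blue ceramic bowl, 110 mm across, 60 mm high. Origin: centre of its underside.
- graphite_paddle: Bystander: dark graphite plate 75 x 120 x 12 mm lying flat, with a red collar and a wooden handle reaching to 213 mm along its +y, 17 mm high. Origin: centre of the plate's underside.
- graphite_stamp: Bystander: dark graphite block 70 x 90 x 28 mm with an upright wooden handle, 139 mm high in all. Origin: centre of its underside.
Mind the look-alikes: they are no part of the job. Several things have the shape of the marble_tray; the one meant has the colours described above.

How it is judged:
On the way, in this order (a step that is already met when the one before it is completed fails the run):
1. the tray is lifted clear of the mat with all four marbles on it (z of marble_tray in the frame of mat_top above 0.04 m and distance between each of marble0_center, marble1_center, marble2_center, marble3_center and marble_tray below 0.115 m and z of each of marble0_center, marble1_center, marble2_center, marble3_center in the frame of marble_tray above 0.006 m), for 0.2 s.
2. the middle of the notch is over the mouth of the white pot, at most 90 mm above its rim, with all four marbles still on the tray (horizontal distance between tray_notch and pot_rim below 0.066 m and z of tray_notch in the frame of pot_rim between -0.02 and 0.09 m and distance between each of marble0_center, marble1_center, marble2_center, marble3_center and marble_tray below 0.115 m and z of each of marble0_center, marble1_center, marble2_center, marble3_center in the frame of marble_tray above 0.006 m), for 0.1 s.
3. the tray is tipped towards its notch by 7 degrees or more, the notch still low over the mouth of the pot, and all four marbles are in the pot (horizontal distance between tray_notch and pot_rim below 0.066 m and z of tray_notch in the frame of pot_rim between -0.02 and 0.09 m and angle between marble_tray's own y axis and vertical below 1.45 rad and horizontal distance between each of marble0_center, marble1_center, marble2_center, marble3_center and pot_rim below 0.058 m and z of each of marble0_center, marble1_center, marble2_center, marble3_center in the frame of pot_rim below -0.006 m), for 0.1 s.
4. the tray rests flat on the middle of the mat (within 35 mm) while the fingers still hold it (horizontal distance between marble_tray and mat_top below 0.035 m and z of marble_tray in the frame of mat_top below 0.005 m and angle between marble_tray's own z axis and vertical below 0.05 rad and contact force between the fingers and marble_tray above 0.5 N and linear speed of marble_tray below 0.03 m/s), for 0.1 s.
At the end, for the whole second after the job is handed in: All four marbles lie in the white pot, below its rim; the pot stands upright (within 4.5 degrees); the tray lies at rest, flat (within 3 degrees) on the heat mat, its centre within 35 mm of the mat's centre and its underside within 5 mm of the mat's face (horizontal distance between each of marble0_center, marble1_center, marble2_center, marble3_center and pot_rim below 0.058 m and z of each of marble0_center, marble1_center, marble2_center, marble3_center in the frame of pot_rim below -0.006 m and horizontal distance between marble_tray and mat_top below 0.035 m and z of marble_tray in the frame of mat_top below 0.005 m and angle between marble_tray's own z axis and vertical below 0.05 rad and linear speed of marble_tray below 0.02 m/s and angle between white_pot's own z axis and vertical below 0.08 rad); the robot touches nothing.
It fails at once if a marble is spilled on the bench ((height (world z) of marble0_center below 0.021 m and horizontal distance between marble0_center and pot_rim above 0.08 m) or (height (world z) of marble1_center below 0.021 m and horizontal distance between marble1_center and pot_rim above 0.08 m) or (height (world z) of marble2_center below 0.021 m and horizontal distance between marble2_center and pot_rim above 0.08 m) or (height (world z) of marble3_center below 0.021 m and horizontal distance between marble3_center and pot_rim above 0.08 m)).
It fails at once if the white pot is shifted by more than 40 mm (distance of white_pot from where it was at the start of the episode above 0.04 m).
It fails at once if the blue bowl is shifted by more than 30 mm (distance of blue_bowl from where it was at the start of the episode above 0.03 m).
It fails at once if the graphite paddle is shifted by more than 30 mm (distance of graphite_paddle from where it was at the start of the episode above 0.03 m).
It fails at once if the graphite stamp is shifted by more than 30 mm (distance of graphite_stamp from where it was at the start of the episode above 0.03 m).
It also fails if it takes over 58 s, if anything falls off the work surface, if the arm or the gripper's body presses on something with over 40 N, if the wrist force passes 120 N, or if a joint passes its speed limit or range.

### The arm

A 7-joint arm with a two-finger parallel gripper is mounted at the origin on the work surface. World frame = base frame: x ahead of the robot, y to its left, z up, the work surface at z = 0. Lengths are in m, angles in rad, forces in N, time in s.
With the tool pointing down it reaches from about 0.4 to 0.85 m from the base axis. Payload 10.4 kg.
Tool frame: the origin (TCP) lies at the very end of the fingers, on their centre line; the grasp point (between the pads) lies 19 mm behind it (r.pinch_z is the distance from the TCP to the grasp point, in m); z points along the fingers, y is the line along which they close (so a half turn about z gives the same grasp; the last joint's range is limited). The gripper opens to 87 mm and grips with 3 to 60 N. Pads are 19 mm wide; open, the fingers measure 117 mm over their backs; the gripper's body (75 mm by 190 mm) begins 51 mm behind the grasp point.
Start: joints at [1.32, 0.332, -0.065, 1.46, 0.022, 1.35, -0.088], TCP at [0.141, -0.609, 0.223] pointing down, gripper open.
Joint ranges: [-2.6, 2.6], [-0.5, 2.12], [-1.47, 1.34], [0.16, 2.42], [-1.27, 4.41], [0.06, 2.06], [-2.6, 2.6]. Speed limits (rad/s): [2.22, 2.22, 2.79, 2.79, 3.14, 3.14, 3.14].

### API

Orientations are given as a unit quaternion [x, y, z, w].
In Python, from bench import sensors, vision, r gives the robot as it stands.
- The arm moves only by the shell command python3 -m crank 'ROWS' [OPENING] [FORCE]. ROWS is JSON, a list of rows, each a list of 2 entries, a list of its own where there are three numbers: the shift along the tool's x, y, z normalised to -1 to 1, where 1 is 3 cm, then the turn about the tool's z normalised to -1 to 1, where 1 is 8 degrees. A call has 1 to 12 rows; each row shifts and turns the commanded pose from where the row before left it, along the tool's axes as they then stand; what a row does not reach is not made up. A row lasts 1/8 s, in which the tool goes at most 62.5 mm and 10.7 degrees, less where a joint would pass 70% of its speed; a pose out of reach is approached as far as the arm can. A call with a number of a shift or a turn outside -1 to 1 is refused whole. A call with a gripper value outside its range is refused whole. OPENING is the opening, from 0 (shut) to 1 (fully open), set as the call begins (- or left out, the last holds). The fingers move at their own pace and stop on an object; FORCE is the grip in N (left out, the last holds). Time passes only in rows, so rows that do not move let the fingers close. It gives the time, the measured TCP pose, the force, the opening and the grip force at its end, in the units of the state.
- sensors.read_state(): the state, without advancing time (a new reading comes with each control period).
- vision.camera(name): name is "side" or "top"; returns the picture (480x640x3 uint8, red, green, blue); there is no depth.
- vision.camera_model(name): a dict with "vertical_fov" (degrees; the focal length in pixels is half the picture's height over the tangent of half this angle, whatever the lens; pixels are square), "cx", "cy" (the principal point, pixels), "camera_from_world" (4x4, takes a point from world to camera coordinates). Camera axes: x right, y down, z forward; pixel columns grow to the right and rows downward; lengths in m; the calibration is good to about 2 mm. A picture is of the moment at which its call begins. camera_model takes no time and is no camera call.
- r.close_job(): hands the job in; it is judged then, once.
The state is a dict: "time": time; "joint_positions": joint angles; "joint_vel": joint speeds; "joint_torque": joint torques, N m; "ee_pos": TCP position; "eef_rot": TCP orientation; "ft_force": force on the tool from outside, world axes, zero at the start; "torque": the same for the moment, N m; "width": finger opening in m; "grip_force": force on a finger pad.
Only numpy, scipy, OpenCV 4.12 (cv2) and the standard library are available. Lean on these libraries where they do the work, as an engineer would, in place of code of your own. Each camera call takes 0.05 s, during which the arm holds its last target. There are 200 camera calls.

## Working session

There is one attempt and no reset: what is moved stays moved. The work goes in short steps, Python scripts to look and compute and a shell command to move; the robot and the scene stay as the last step left them, time stands still between calls to the robot, and variables do not carry over. Pictures are saved under pics/ and viewed, at most 10 in all, crops included, and the job is handed in when it is done.

```bash
ls; mkdir -p pics
python3 - <<'E'
from bench import sensors, vision, r
import cv2
for n in("top","side"):
    cv2.imwrite(f"pics/{n}0.png",vision.camera(n)[:,:,::-1]); m=vision.camera_model(n); print(m)
print(sensors.read_state(), r.pinch_z)
E
```

```text
pics
{'vertical_fov': 50.840555023896, 'cx': 322.0855790354522, 'cy': 246.05743425110697, 'camera_from_world': array([[-0.01100691, -0.99991997,  0.00623745,  0.03139072],
       [-0.99021653,  0.01003191, -0.13917827,  0.49564276],
       [ 0.13910456, -0.00770834, -0.9902477 ,  1.03424678],
       [ 0.        ,  0.        ,  0.        ,  1.        ]])}
{'vertical_fov': 42.812776311257004, 'cx': 323.02594733323235, 'cy': 239.60536192267736, 'camera_from_world': array([[-0.97675631, -0.21353631, -0.0186912 ,  0.51004118],
       [-0.13018974,  0.66025756, -0.73966924,  0.11989387],
       [ 0.17028725, -0.7200432 , -0.67271097,  1.28205994],
       [ 0.        ,  0.        ,  0.        ,  1.        ]])}
{'time': 0.1, 'joint_positions': array([ 1.32036431,  0.33281154, -0.06467625,  1.46084965,  0.0216064 ,
        1.34993469, -0.08849541]), 'joint_vel': array([ 0.00258583, -0.00241358, -0.00069913, -0.00153786,  0.00041572,
        0.00020906,  0.00031954]), 'joint_torque': array([ 2.60943489e-03, -6.24546146e+01,  2.54195760e-02, -3.90715456e+01,
       -6.13835966e-02,  3.65983509e-02, -1.83281264e-05]), 'ee_pos': array([ 0.14106554, -0.60850725,  0.22183534]), 'eef_rot': array([ 9.93518225e-01,  1.13671054e-01, -1.11109735e-04, -6.44380505e-04]), 'ft_force': array([0.44634691, 0.25742875, 0.2491172 ]), 'torque': array([0.06260627, 0.00892484, 0.00418687]), 'grip_force': 0.0, 'width': 0.08688864602586645} 0.0187
```

View pics/top0.png

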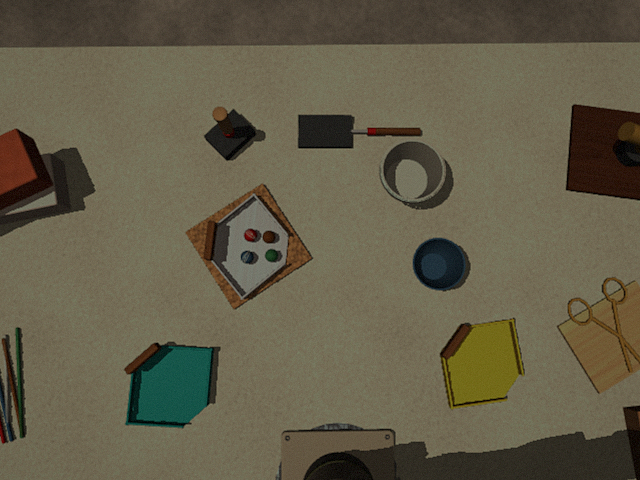

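View pics/side0.png

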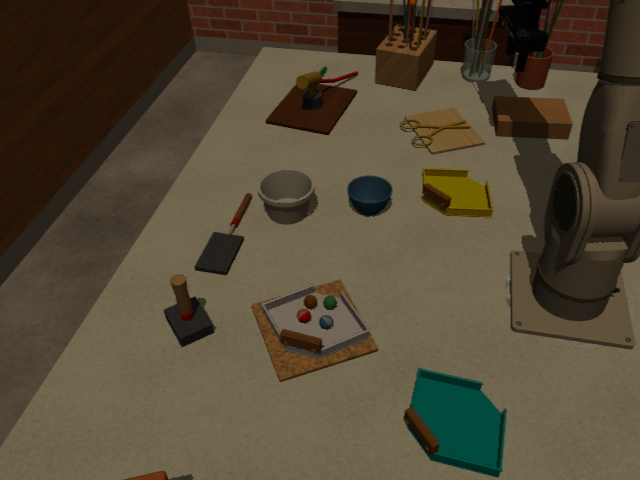

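The top view shows three trays: teal (170,385), yellow (483,362) and bare metal (250,245). Only the metal one lies on the tan mat and holds the four marbles, so it fits the description. The white pot is at (412,172), the bowl at (440,263), the stamp at (228,130) and the paddle at (360,130). Next I'll measure with masks and confirm the tray in a crop.

```bash
cat > h.py <<'E'
import numpy as np, cv2
from bench import vision
def ray(n,uv):
    m=vision.camera_model(n); T=m["camera_from_world"]; f=240/np.tan(np.radians(m["vertical_fov"]/2))
    d=T[:3,:3].T@np.array([(uv[0]-m["cx"])/f,(uv[1]-m["cy"])/f,1]); return -T[:3,:3].T@T[:3,3], d
def onz(n,uv,z):
    o,d=ray(n,uv); return o+d*(z-o[2])/d[2]
def tri(a,b):
    (o1,d1),(o2,d2)=ray("top",a),ray("side",b)
    s=np.linalg.lstsq(np.c_[d1,-d2],o2-o1,rcond=None)[0]; p,q=o1+s[0]*d1,o2+s[1]*d2
    return (p+q)/2, np.linalg.norm(p-q)
def blob(img,lo,hi,box):
    x0,y0,x1,y1=box; hsv=cv2.cvtColor(img[y0:y1,x0:x1],cv2.COLOR_BGR2HSV); m=cv2.inRange(hsv,lo,hi)
    m=cv2.morphologyEx(m,cv2.MORPH_OPEN,np.ones((2,2)))
    cs=sorted(cv2.findContours(m,0,1)[0],key=cv2.contourArea)
    return (cs[-1]+[x0,y0]) if cs else None
E
python3 - <<'E'
from h import *
t=cv2.imread("pics/top0.png"); s=cv2.imread("pics/side0.png")
H=cv2.cvtColor(t,cv2.COLOR_BGR2HSV); S=cv2.cvtColor(s,cv2.COLOR_BGR2HSV)
for p in [(209,240),(200,238),(240,292),(230,260),(412,145),(412,175)]: print("t",p,H[p[1],p[0]])
for p in [(301,342),(285,365),(287,187)]: print("s",p,S[p[1],p[0]])
a=cv2.resize(t[170:320,170:330],None,fx=2.5,fy=2.5*1,interpolation=2)
b=cv2.resize(s[275:385,240:390],None,fx=2.5,fy=2.5,interpolation=2)
c=cv2.resize(t[125:220,365:460],None,fx=4,fy=4,interpolation=2)
W=np.zeros((600,800,3),np.uint8);W[:375,:400]=a;W[:275,400:775]=b;W[280:580,400:780]=c[40:340]
cv2.imwrite("pics/crop.png",W)
E
```

```text
t (209, 240) [ 14 212  66]
t (200, 238) [ 14 165 102]
t (240, 292) [17 34 52]
t (230, 260) [ 38  17 117]
t (412, 145) [16 84 58]
t (412, 175) [ 26  48 117]
s (301, 342) [ 13 211  41]
s (285, 365) [ 15 176  97]
s (287, 187) [19 74 76]
```

View pics/crop.png

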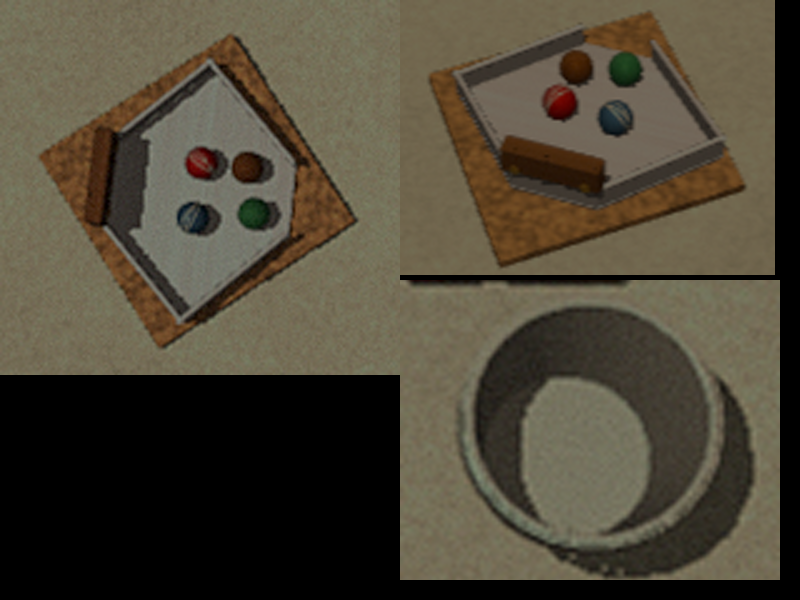

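The crop confirms it: a bare metal tray with a wooden grip at top-image (210,240), an open notch at about (288,250), and all four marbles on it. Pot rim centre is at about (413,171). Now I'll convert these pixels to positions.

Run:
```python
from h import *
np.set_printoptions(precision=4,suppress=True)
c=lambda u,v:(170+u/2.5,170+v/2.5)
sd=lambda u,v:(240+(u-400)/2.5,275+v/2.5)
P=onz("top",c(212,62),.033);Q=onz("top",c(182,322),.033)
print("corners",P,Q,np.linalg.norm(P-Q),"mid",(P+Q)/2); 
x=(P-Q)/np.linalg.norm(P-Q); y=np.array([-x[1],x[0],0]); print("x",x,"yaw",np.arctan2(x[1],x[0]))
print("grip pred",(P+Q)/2+.0765*y)
t=cv2.imread("pics/top0.png"); s=cv2.imread("pics/side0.png")
g=blob(t,(5,195,20),(20,255,110),(195,210,222,268)); M=cv2.minAreaRect(g); print("grip px",M, onz("top",M[0],.057))
print("bar ends",onz("top",c(108,128),.064),onz("top",c(96,222),.064))
ms=[onz("top",c(*q),.01) for q in [(235,35),(355,220),(163,347),(40,155)]]
print("mat",np.mean(ms,0),[np.linalg.norm(ms[i]-ms[i-1]) for i in range(4)])
ms=[onz("side",sd(*q),.01) for q in [(652,12),(745,186),(502,266),(430,75)]]
print("mat side",np.mean(ms,0),[np.linalg.norm(ms[i]-ms[i-1]) for i in range(4)])
A=onz("side",sd(457,76),.033);B=onz("side",sd(722,148),.033);print("side corners",A,B,(A+B)/2)
pr=onz("top",(412.9,171.5),.082);print("pot",pr,onz("side",(287,189),.082),tri((412.9,171.5),(287,189)))
for q,z in [((246,163),.027),((201,162),.027),((193,217),.027),((253,213),.027)]:
    m=onz("top",c(*q),z)-(P+Q)/2; print("marble tray xy",m@x,m@y)
print("pot radii",[np.linalg.norm(onz("top",q,.082)-pr) for q in [(379.5,171.5),(446.2,171.5),(412.9,141)]])
print("stamp top",onz("top",(220,112),.139),"yaw dir pot-frame: bowl",onz("top",(440,262),.06))
```

```text
corners [0.6088 0.1695 0.033 ] [0.3867 0.1928 0.033 ] 0.22336259026382568 mid [0.4978 0.1811 0.033 ]
x [ 0.9945 -0.1045  0.    ] yaw -0.10472659047756387
grip pred [0.5058 0.2572 0.033 ]
grip px ((213.5, 237.0), (2.0, 1.0), 90.0) [0.514  0.2513 0.057 ]
bar ends [0.546  0.2511 0.064 ] [0.4678 0.2594 0.064 ]
mat [0.503  0.1834 0.01  ] [np.float64(0.19890899087010422), np.float64(0.19529890426145152), np.float64(0.1959722680377601), np.float64(0.19901521160469957)]
mat side [0.5009 0.1913 0.01  ] [np.float64(0.1978477377227246), np.float64(0.19869165489545224), np.float64(0.19670850972917703), np.float64(0.20075142155054174)]
side corners [0.6075 0.1764 0.033 ] [0.3862 0.2069 0.033 ] [0.4969 0.1917 0.033 ]
pot [ 0.643  -0.1629  0.082 ] [ 0.6388 -0.144   0.082 ] (array([ 0.647 , -0.1664,  0.0642]), np.float64(0.0023322173772949975))
marble tray xy 0.02794666615523125 -0.037894978467302255
marble tray xy 0.025171998245887207 0.0004575634418260793
marble tray xy -0.02249498743143896 0.0018575146724223333
marble tray xy -0.014287849270691108 -0.048476214786373976
pot radii [np.float64(0.06908690818667905), np.float64(0.06893867556785588), np.float64(0.06560227337064967)]
stamp top [0.7512 0.226  0.139 ] yaw dir pot-frame: bowl [ 0.4568 -0.2161  0.06  ]
```

```bash
python3 -m crank '[[[0,0,0],0.8],[[0.5,0,0],0.8],[[1,0,0],0.8],[[1,0,0],0],[[1,-1,0],0],[[1,-1,0],0],[[1,-1,0],0],[[1,-1,0],0],[[1,-1,0],0],[[1,-1,0],0],[[1,-1,0],0],[[1,-1,0],0]]' 1
python3 -m crank '[[[1,-1,0],0],[[1,-1,0],0],[[1,-1,0],0],[[0,-1,0],0],[[0,-1,0],0],[[0,-1,0],0],[[0,-1,0],0],[[0,-1,0],0],[[0,-1,0],0],[[0,-1,0],0],[[0,-1,0],0],[[0,-1,0],0]]'
```

```text
time: 1.6
ee_pos: [0.481, -0.3963, 0.2222]
eef_rot: [0.999, -0.054, -0.0, -0.0]
ft_force: [-0.5, -1.2, -0.4]
width: 0.0869
grip_force: 0.0
time: 3.1
ee_pos: [0.6081, -0.0481, 0.2221]
eef_rot: [0.999, -0.054, -0.0, 0.0]
ft_force: [0.3, 0.3, -0.1]
width: 0.0868
grip_force: 0.0
```

```bash
python3 -m crank '[[[-0.4,-0.9,0.2],0],[[-0.4,-0.9,0.2],0],[[-0.4,-0.9,0.2],0],[[-0.4,-0.9,0.2],0],[[-0.4,-0.9,0.2],0],[[-0.4,-0.9,0.3],0],[[-0.4,-0.9,0.4],0],[[-0.4,-0.9,0.4],0],[[-0.4,-0.9,0.4],0],[[-0.4,-0.9,0.4],0],[[-0.4,-0.9,0.4],0],[[0,0,0],0]]'
python3 - <<'E'
from h import *
t=vision.camera("top")[:,:,::-1]; s=vision.camera("side")[:,:,::-1]
from bench import sensors
p=sensors.read_state()["ee_pos"]
for n in("top","side"):
    m=vision.camera_model(n);T=m["camera_from_world"];f=240/np.tan(np.radians(m["vertical_fov"]/2));q=T[:3,:3]@p+T[:3,3];print(n,q[:2]/q[2]*f+[m["cx"],m["cy"]])
W=np.zeros((600,800,3),np.uint8)
W[:450,:400]=cv2.resize(t[160:310,160:160+133],(400,450),interpolation=2)
W[:450,400:]=cv2.resize(s[250:400,240:373],(400,450),interpolation=2)
cv2.imwrite("pics/close.png",W)
E
```

```text
time: 4.6
ee_pos: [0.5068, 0.2626, 0.1223]
eef_rot: [0.999, -0.052, -0.001, -0.0]
ft_force: [0.2, 0.9, 0.9]
width: 0.0869
grip_force: 0.0
top [201.93192212 234.3467162 ]
side [298.07523842 314.34947661]
```

View pics/close.png

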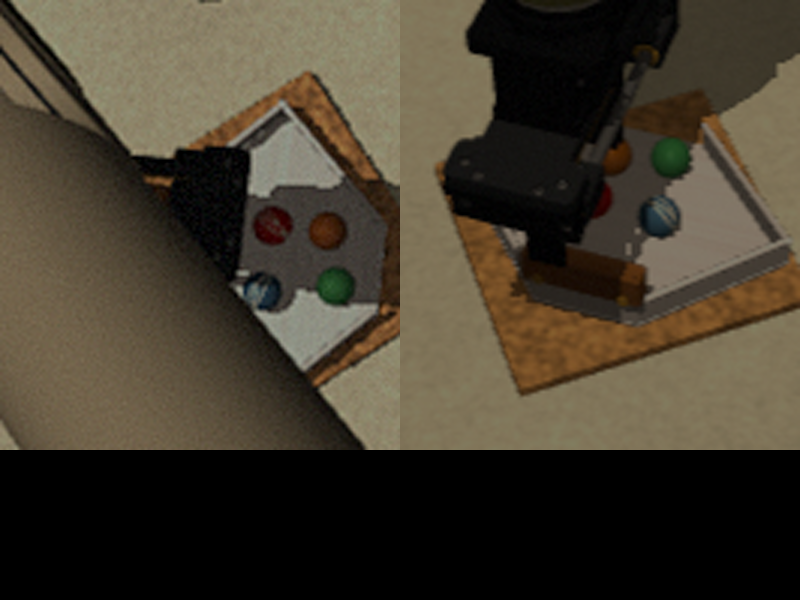

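Run:
```python
from h import *
np.set_printoptions(precision=1,suppress=True)
m=vision.camera_model("side");T=m["camera_from_world"];f=240/np.tan(np.radians(m["vertical_fov"]/2))
def pr(p): q=T[:3,:3]@p+T[:3,3];w=q[:2]/q[2]*f+[m["cx"],m["cy"]];return [400+(w[0]-240)*3.0075,(w[1]-250)*3]
x=np.array([.9945,-.1045,0]);y=np.array([.1045,.9945,0]);z=np.array([0,0,1])
p=np.array([.5068,.2626,.1223])
for d in(.0435,.0585):print("finger tip",[pr(p+d*y+a*x) for a in(-.0095,.0095)])
for gy in(.257,.267):
    g=np.array([.506+(gy-.257)*.1,gy,.051])
    print(gy,"outer face: xL top,bot; xR top,bot",[pr(g+sx*.04*x+.008*y+sz*.013*z) for sx in(1,-1) for sz in(1,-1)])
    print("inner top",[pr(g+sx*.04*x-.008*y+.013*z) for sx in (1,-1)])
```

```text
finger tip [[np.float64(566.6602506270665), np.float64(256.46936115362774)], [np.float64(535.9616179312459), np.float64(248.73974430501573)]]
finger tip [[np.float64(557.5944274487432), np.float64(276.13830574425276)], [np.float64(526.6318164553574), np.float64(268.24584196601705)]]
0.257 outer face: xL top,bot; xR top,bot [[np.float64(519.7721569649294), np.float64(247.39531630798803)], [np.float64(522.4983258236382), np.float64(273.6029888588805)], [np.float64(641.8016082878728), np.float64(278.1686721649621)], [np.float64(642.705911541419), np.float64(304.3540908369813)]]
inner top [[np.float64(529.0449626842149), np.float64(228.3486600719943)], [np.float64(650.033903133721), np.float64(258.4912371482679)]]
0.267 outer face: xL top,bot; xR top,bot [[np.float64(513.9306398720857), np.float64(259.5696902022878)], [np.float64(516.7618819783085), np.float64(285.7525164507266)], [np.float64(636.6253560751203), np.float64(290.7497350558257)], [np.float64(637.6150113496288), np.float64(316.9034753744852)]]
inner top [[np.float64(523.3170360231142), np.float64(240.2880061095991)], [np.float64(644.9601464208392), np.float64(270.82524519979427)]]
```

```bash
python3 -m crank '[[[0,0.07,0.6],0],[[0,0,0.6],0],[[0,0,0.6],0],[[0,0,0.5],0],[[0,0,0.35],0],[[0,0,0.15],0],[[0,0,0],0],[[0,0,0],0]]'
python3 -m crank '[[[0,0,0],0],[[0,0,0],0],[[0,0,0],0],[[0,0,0],0],[[0,0,0],0],[[0,0,0],0],[[0,0,0],0],[[0,0,0],0]]' 0 60
```

```text
time: 5.7
ee_pos: [0.5089, 0.2586, 0.0401]
eef_rot: [0.999, -0.054, 0.0, -0.0]
ft_force: [-0.3, -0.0, -0.4]
width: 0.0869
grip_force: 0.0
time: 6.7
ee_pos: [0.5086, 0.2585, 0.0395]
eef_rot: [0.999, -0.054, 0.0, -0.0]
ft_force: [0.2, -0.5, 0.7]
width: 0.0157
grip_force: 60.1
```

```bash
python3 -m crank '[[[0,0,-0.1],0],[[0,0,-0.2],0],[[0,0,-0.3],0],[[0,0,-0.4],0],[[0,0,-0.5],0],[[0,0,-0.5],0],[[0,0,-0.4],0],[[0,0,-0.3],0],[[0,0,-0.2],0],[[0,0,-0.1],0],[[0,0,0],0]]'
python3 - <<'E'
from h import *
t=vision.camera("top")[:,:,::-1]; s=vision.camera("side")[:,:,::-1]
W=np.zeros((600,800,3),np.uint8)
W[:450,:400]=cv2.resize(t[160:310,180:180+133],(400,450),interpolation=2)
W[:450,400:]=cv2.resize(s[210:360,240:373],(400,450),interpolation=2)
cv2.imwrite("pics/lift.png",W)
E
```

```text
time: 8.07
ee_pos: [0.5085, 0.2583, 0.1294]
eef_rot: [0.999, -0.054, -0.0, 0.0]
ft_force: [-0.1, -0.7, -3.4]
width: 0.0153
grip_force: 60.0
```

View pics/lift.png

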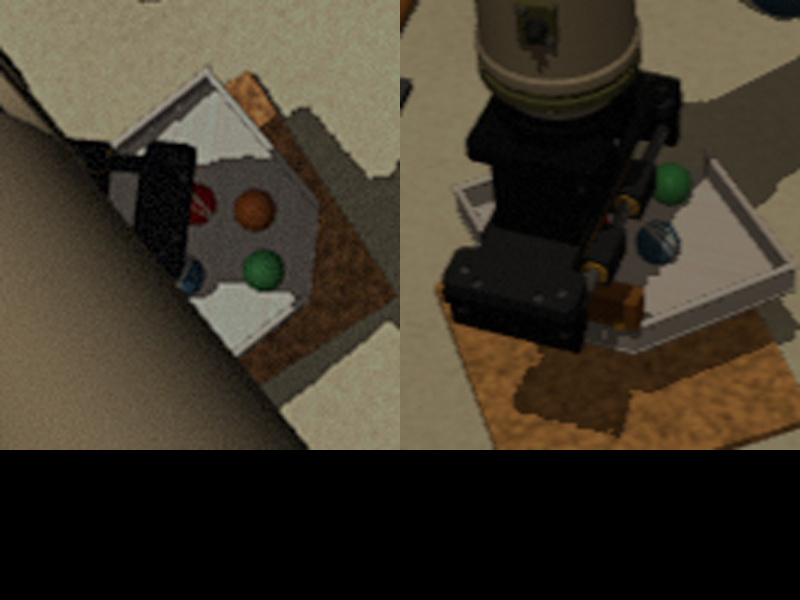

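The lift picture shows the tray level in the gripper and the marbles undisturbed. Next is the carry to the pot.

```bash
python3 -m crank '[[[0.11,0.15,-0.15],0],[[0.27,0.35,-0.25],0],[[0.42,0.55,-0.35],0],[[0.57,0.75,-0.35],0],[[0.65,0.85,-0.35],0],[[0.69,0.9,-0.25],0],[[0.69,0.9,-0.15],0],[[0.69,0.9,0],0],[[0.65,0.85,0],0],[[0.54,0.7,0],0],[[0.38,0.5,0],0],[[0.19,0.25,0],0]]'
python3 -m crank '[[[0.08,0.1,0],0],[[0,0,0],0],[[0,0,0],0],[[0,0,0],0]]'
python3 - <<'E'
from h import *
t=vision.camera("top")[:,:,::-1]; s=vision.camera("side")[:,:,::-1]
W=np.zeros((600,800,3),np.uint8)
W[:450,:400]=cv2.resize(t[100:250,330:330+133],(400,450),interpolation=2)
W[:450,400:]=cv2.resize(s[110:260,220:353],(400,450),interpolation=2)
cv2.imwrite("pics/over.png",W)
E
```

```text
time: 9.68
ee_pos: [0.6589, 0.0099, 0.1851]
eef_rot: [0.999, -0.054, -0.0, 0.0]
ft_force: [-0.1, 0.1, -3.1]
width: 0.0158
grip_force: 60.0
time: 10.18
ee_pos: [0.6604, 0.0088, 0.1852]
eef_rot: [0.999, -0.053, 0.0, -0.0]
ft_force: [0.2, -0.3, -4.8]
width: 0.0156
grip_force: 60.0
```

View pics/over.png

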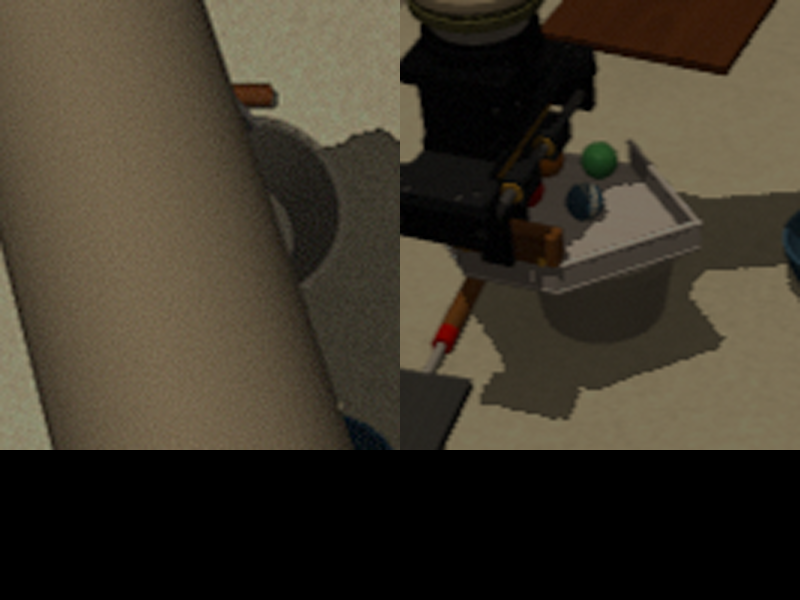

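Run:
```python
from h import *
np.set_printoptions(precision=1,suppress=True)
m=vision.camera_model("side");T=m["camera_from_world"];f=240/np.tan(np.radians(m["vertical_fov"]/2))
def pr(p): q=T[:3,:3]@p+T[:3,3];w=q[:2]/q[2]*f+[m["cx"],m["cy"]];return np.array([400+(w[0]-220)*3.0075,(w[1]-110)*3])
x=np.array([.9945,-.1045,0]);y=np.array([.1045,.9945,0]);z=np.array([0,0,1])
a=np.linspace(0,6.28,100)
P=np.array([pr(np.array([.643+.05*np.cos(i),-.163+.05*np.sin(i),0])) for i in a]);print("foot u",P[:,0].min(),P[:,0].max(),"v max",P[:,1].max())
o=np.array([.6604,.0088,.1852-.0295])-.0765*y
print("post top/bot",pr(o-.032*x-.081*y+.023*z),pr(o-.032*x-.081*y+.003*z),"corner -x top",pr(o-.113*x+.023*z),"low corner grip-side",pr(o-.04*x+.0765*y))
P=np.array([pr(np.array([.643+.068*np.cos(i),-.163+.068*np.sin(i),.082])) for i in a]);print("rim in side0 px", 220+(P[:,0].min()-400)/3.0075,220+(P[:,0].max()-400)/3.0075,110+P[:,1].min()/3,110+P[:,1].max()/3)
```

```text
foot u 547.2795720848284 669.307928740159 v max 341.6590298985817
post top/bot [628.8 137.6] [630.1 159.7] corner -x top [697.1 219.6] low corner grip-side [562.6 291.5]
rim in side0 px 258.6690341235431 315.96838869540295 167.2129446877581 201.94566259119875
```

The side view matches the prediction: pot foot at v=342 in the crop, notch post within 4 px. All four marbles are on the tray and the notch sits over the mouth. The tool can't pitch, so I'll tip the tray by opening the fingers a little at a time, letting the bar cant and jam between the pads. First a small test step.

```bash
python3 -m crank '[[[0,0,0],0],[[0,0,0],0],[[0,0,0],0]]' 0.195 60
python3 -m crank '[[[0,0,0],0],[[0,0,0],0],[[0,0,0],0]]' 0.205 60
cat > snap.py <<'E'
import sys
from h import *
s=vision.camera("side")[:,:,::-1]
x0,y0=int(sys.argv[2]),int(sys.argv[3])
cv2.imwrite(f"pics/{sys.argv[1]}.png",cv2.resize(s[y0:y0+150,x0:x0+133],(532,600),interpolation=2))
E
python3 snap.py tip1 220 110
```

```text
time: 10.65
ee_pos: [0.6606, 0.0081, 0.1851]
eef_rot: [0.999, -0.054, 0.0, 0.0]
ft_force: [0.7, 0.2, -3.4]
width: 0.0173
grip_force: 8.5
time: 11.02
ee_pos: [0.6606, 0.0081, 0.1851]
eef_rot: [0.999, -0.054, 0.0, 0.0]
ft_force: [-0.0, 0.1, -3.5]
width: 0.0182
grip_force: 7.5
```

View pics/tip1.png

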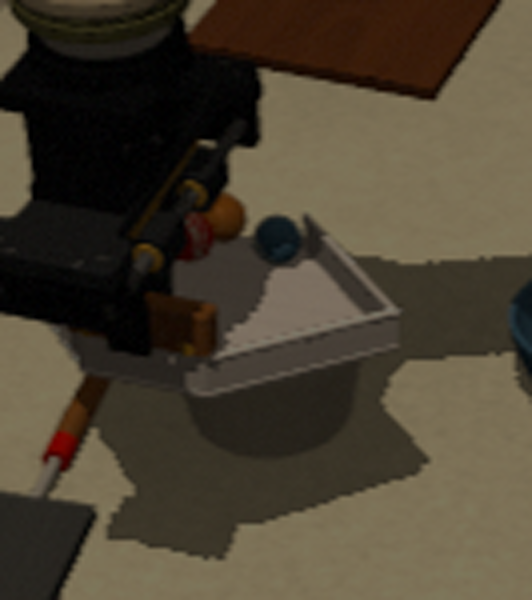

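The tray has canted and jammed as planned (7.5 N on the pads). Green is already off, blue is at the notch (275,238), amber and red are following. I'll tip further gradually.

```bash
python3 -m crank '[[[0,0,0],0],[[0,0,0],0],[[0,0,0],0],[[0,0,0],0]]' 0.21
python3 -m crank '[[[0,0,0],0],[[0,0,0],0],[[0,0,0],0],[[0,0,0],0],[[0,0,0],0],[[0,0,0],0]]' 0.22
python3 -m crank '[[[0,0,0],0],[[0,0,0],0],[[0,0,0],0],[[0,0,0],0],[[0,0,0],0],[[0,0,0],0]]' 0.23
python3 snap.py tip2 220 110
```

```text
time: 11.58
ee_pos: [0.6606, 0.0081, 0.1851]
eef_rot: [0.999, -0.054, 0.0, 0.0]
ft_force: [0.5, 0.2, -2.5]
width: 0.0182
grip_force: 3.9
time: 12.32
ee_pos: [0.6606, 0.0081, 0.1851]
eef_rot: [0.999, -0.054, 0.0, 0.0]
ft_force: [-0.0, -0.2, -2.5]
width: 0.0192
grip_force: 3.7
time: 13.08
ee_pos: [0.6606, 0.0081, 0.185]
eef_rot: [0.999, -0.054, -0.0, 0.0]
ft_force: [0.4, -0.2, -1.8]
width: 0.0202
grip_force: 3.8
```

View pics/tip2.png

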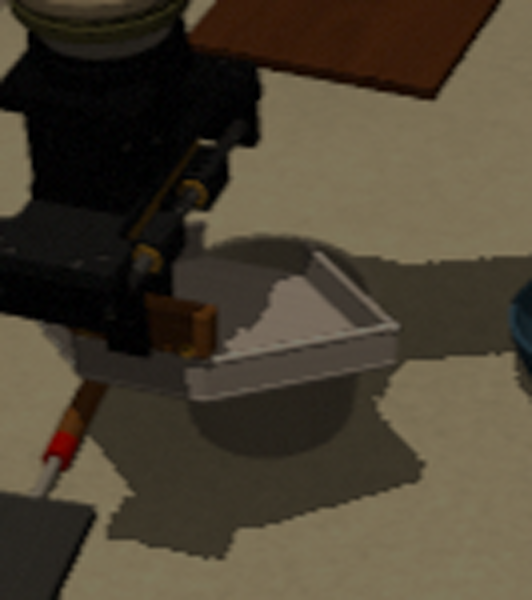

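The tray is empty, no marble shows on the bench, and the tray is still tipped over the mouth. I'll close the fingers to level it, rise and carry it back.

```bash
python3 -m crank '[[[0,0,0],0],[[0,0,0],0],[[0,0,0],0],[[0,0,-0.2],0],[[0,0,-0.3],0],[[0,0,-0.3],0],[[0,0,0],0]]' 0 60
python3 -m crank '[[[-0.2,-0.3,0],0],[[-0.42,-0.55,0],0],[[-0.6,-0.8,0],0],[[-0.7,-0.9,0],0],[[-0.7,-0.9,0],0],[[-0.7,-0.9,0],0],[[-0.7,-0.9,0],0],[[-0.7,-0.9,0],0],[[-0.6,-0.8,0],0],[[-0.4,-0.5,0],0],[[-0.2,-0.25,0],0],[[0,0,0],0]]'
python3 - <<'E'
from h import *
t=vision.camera("top")[:,:,::-1]; s=vision.camera("side")[:,:,::-1]
W=np.zeros((600,800,3),np.uint8)
W[:450,:400]=cv2.resize(t[110:260,340:340+133],(400,450),interpolation=2)
W[:450,400:]=cv2.resize(s[200:380,240:400],(400,450),interpolation=2)
cv2.imwrite("pics/back.png",W)
E
```

```text
time: 14.0
ee_pos: [0.6611, 0.0082, 0.2104]
eef_rot: [0.999, -0.054, 0.001, -0.0]
ft_force: [0.4, -0.9, -2.7]
width: 0.0155
grip_force: 59.8
time: 15.5
ee_pos: [0.5086, 0.2569, 0.209]
eef_rot: [0.999, -0.053, 0.0, 0.0]
ft_force: [-0.1, -0.4, -2.9]
width: 0.0154
grip_force: 59.8
```

View pics/back.png

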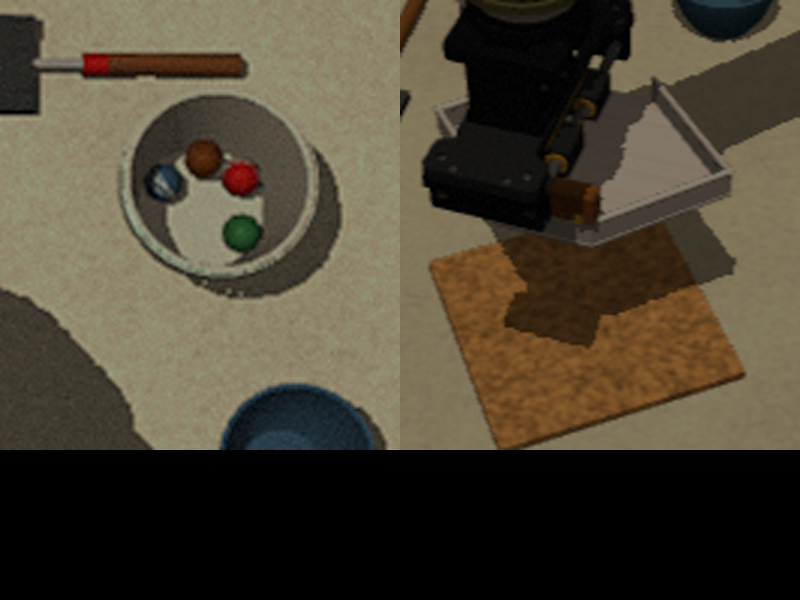

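All four marbles lie in the pot and the tray is level again above the mat. Now lowering it.

```bash
python3 -m crank '[[[0,-0.07,0.3],0],[[0,0,0.6],0],[[0,0,0.8],0],[[0,0,0.9],0],[[0,0,0.8],0],[[0,0,0.6],0],[[0,0,0.4],0],[[0,0,0.25],0],[[0,0,0.2],0],[[0,0,0.15],0],[[0,0,0],0]]'
python3 -m crank '[[[0,0,0.1],0],[[0,0,0.1],0],[[0,0,0.1],0],[[0,0,0.1],0],[[0,0,0.1],0],[[0,0,0],0],[[0,0,0],0]]'
```

```text
time: 16.98
ee_pos: [0.509, 0.2589, 0.059]
eef_rot: [0.999, -0.054, 0.0, 0.0]
ft_force: [0.3, 0.5, -2.5]
width: 0.0158
grip_force: 59.8
time: 17.85
ee_pos: [0.5091, 0.259, 0.0442]
eef_rot: [0.999, -0.054, 0.0, -0.0]
ft_force: [0.3, 1.3, -0.5]
width: 0.0157
grip_force: 59.7
```

```bash
python3 -m crank '[[[0,0,0.05],0],[[0,0,0.05],0],[[0,0,0],0],[[0,0,0],0]]'
python3 snap.py down 240 260
```

```text
time: 18.35
ee_pos: [0.5092, 0.2594, 0.0426]
eef_rot: [0.999, -0.053, 0.001, -0.0]
ft_force: [-5.5, -1.0, 16.0]
width: 0.0155
grip_force: 60.0
```

View pics/down.png

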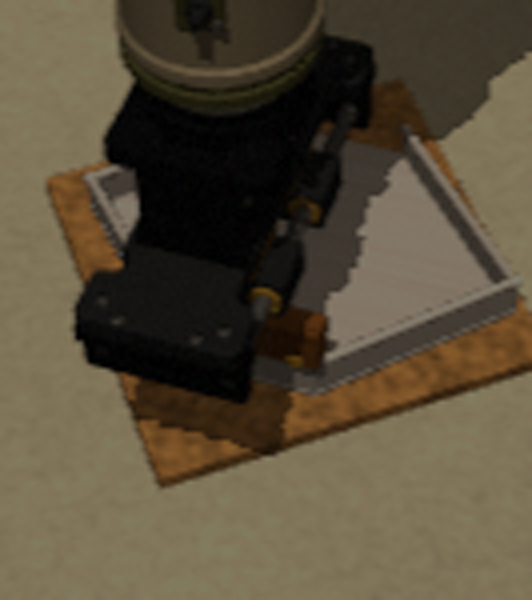

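The tray is on the mat with about 16 N of downforce. I'll ease the grip so it settles flat while still held.

```bash
python3 -m crank '[[[0,0,0],0],[[0,0,0],0],[[0,0,0],0],[[0,0,0],0]]' 0 12
python3 -m crank '[[[0,0,0.03],0],[[0,0,0],0],[[0,0,0],0],[[0,0,0],0]]' 0 4
```

```text
time: 18.9
ee_pos: [0.5093, 0.2595, 0.0425]
eef_rot: [0.999, -0.054, 0.001, -0.0]
ft_force: [-4.5, -0.9, 14.4]
width: 0.0156
grip_force: 12.0
time: 19.4
ee_pos: [0.5096, 0.2595, 0.0409]
eef_rot: [0.999, -0.054, 0.001, -0.0]
ft_force: [0.2, 2.6, 5.9]
width: 0.016
grip_force: 4.0
```

```bash
python3 -m crank '[[[0,0,-0.03],0],[[0,0,0],0],[[0,0,0],0],[[0,0,0],0]]' 0 4
python3 -m crank '[[[0,0,0],0],[[0,0,0],0],[[0,0,0],0],[[0,0,0],0],[[0,0,-0.3],0],[[0,0,-0.6],0],[[0,0,-0.9],0],[[0,0,-0.9],0],[[0,0,-0.9],0],[[0,0,-0.5],0],[[0,0,0],0]]' 0.8
python3 - <<'E'
from h import *
np.set_printoptions(precision=4,suppress=True)
t=vision.camera("top")[:,:,::-1]; s=vision.camera("side")[:,:,::-1]
W=np.zeros((600,800,3),np.uint8)
W[:450,:400]=cv2.resize(t[110:290,290:450],(400,450),interpolation=2)
W[:450,400:]=cv2.resize(s[250:400,240:373],(400,450),interpolation=2)
cv2.imwrite("pics/end.png",W)
E
```

```text
time: 19.9
ee_pos: [0.5089, 0.2587, 0.041]
eef_rot: [0.999, -0.054, -0.0, 0.0]
ft_force: [0.3, -0.2, 1.4]
width: 0.016
grip_force: 4.0
time: 21.28
ee_pos: [0.5095, 0.2592, 0.1653]
eef_rot: [0.999, -0.054, 0.001, -0.0]
ft_force: [0.5, -0.2, -0.3]
width: 0.0697
grip_force: 0.0
```

View pics/end.png

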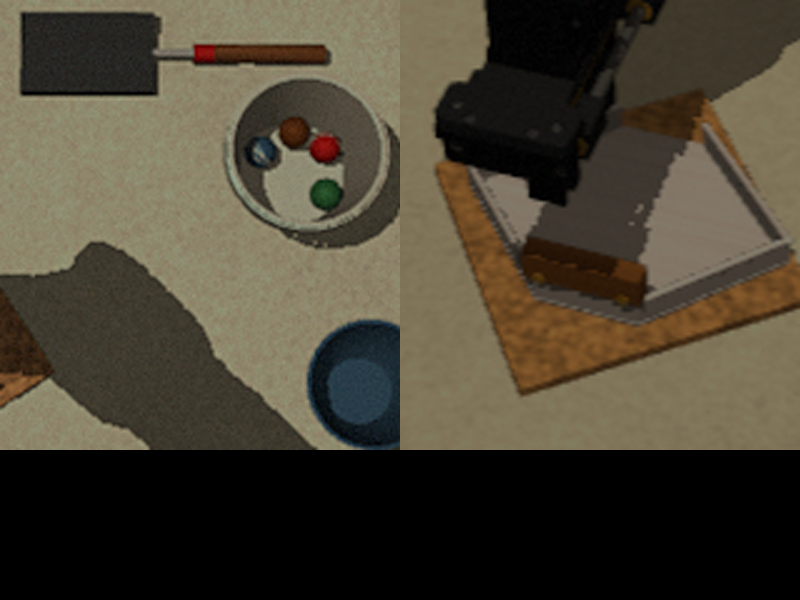

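The marbles are in the pot, the tray lies flat on the mat at its starting spot, and the gripper is clear.

```bash
python3 -c "
from bench import r
print(r.close_job())"
```

```text
the job is handed in; nothing more can be done
None
```

Job handed in at about 21 s of the 58 s limit: my last pictures show all four marbles in the white pot, the empty tray flat on the heat mat and the gripper clear, but the hand-in returned no verdict.

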